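# Seat a board carrier plate on a three-ball spring mount

## Task

Take the triangular carrier plate (not the square one) by its upright grip and set it, without dropping it, on the three steel balls of the grey mount, its narrow end over the mount's narrow end. Press it down until both spring clips have snapped over its edges and pull it home, so that it lies level and fully seated on the balls, and let go. Leave the square plate where it is.

Things in the scene. Friction and masses are not known exactly. Their poses are not given: they have to be found in the camera images.
- tri_plate: Plate to seat: bare metal, tapering outline, 106 mm long (x -48 to 58), 108 wide, narrow end (+x) 32 wide, 0.5 kg. Origin: at its lowest edges, on the bench; z up. Sheet z 17 to 25 mm. Upright grip to pinch: 40 long (x), 14 thick (y), z 25 to 57, centred at x 5, y 0. Circuit board, 13 tall, fixed at x -42 to -16. Below: 3 V-channels, 34 wide, 17 deep, over (38,0), (-24,32), (-24,-32).
- mount: Fixed painted grey base of tapering outline, 142 x 116 mm, 12 mm thick. Origin: underside, on the bench; x to its narrow end, z up. Three 16 mm steel balls that turn in cups, centres (38,0,25), (-24,32,25), (-24,-32,25) mm. At each end (x 60 and -50, y 0) a light steel spring clip, 18 mm wide, 58 mm tall, with a roller on its inner side and a lip flared outward above.
- seat (a point): Point on the mount, 19.3 mm above its origin, axes as the mount's: the plate's origin lies here when home (grip top then 76 mm above the bench). Let go 10 mm above it, the plate centres itself from up to 6 mm and 6 degrees off, but a clip roller mostly holds one end 5 to 9 mm too high; 5 to 15 N down on the grip's top snaps the clips over both ends and they draw it level.
- square_plate: Another carrier plate, to be left alone: square, bare metal, 100 x 100 x 8 mm on four round feet 17 mm tall, with the same upright grip and circuit board. Origin: under its centre, on the bench; x along the grip, circuit board at -x, z up.

How it is judged (in metres and radians):
At the end, for the whole second after the job is handed in: The triangular plate rests on the three balls under both clips: its origin within 6 mm of the seat point in plan and less than 4 mm above it, its x axis within 0.12 rad of the mount's, level within 0.05 rad and at rest (horizontal distance between tri_plate and seat below 0.006 m and angle between the x axis of tri_plate and the x axis of mount, either way round below 0.12 rad and z of tri_plate in the frame of seat below 0.004 m and angle between tri_plate's own z axis and vertical below 0.05 rad and linear speed of tri_plate below 0.02 m/s); the robot touches nothing.
It fails at once if the plate is dropped or thrown onto the mount (faster than 0.7 m/s within 60 mm of it) (linear speed of tri_plate above 0.7 m/s and distance between tri_plate and mount below 0.06 m).
It fails at once if the square plate is moved by more than 20 mm (distance of square_plate from where it was at the start of the episode above 0.02 m).
It also fails if it takes over 42 s, if anything falls off the work surface, if the arm or the gripper's body presses on something with over 40 N, if the wrist force passes 120 N, or if a joint passes its speed limit or range.

## Robot

A 6-joint arm with a two-finger parallel gripper is mounted at the origin on a cart in front of the work surface, level with it; the furniture and walls round the work are solid. World frame = base frame: x ahead of the robot, y to its left, z up, the work surface at z = 0. Lengths are in mm, angles in rad, forces in N, time in s.
With the tool pointing down it reaches from about 350 to 875 mm from the base axis. Payload 4.2 kg.
Tool frame: the origin (TCP) lies at the very end of the fingers, on their centre line; the grasp point (between the pads) lies 19 mm behind it (arm.grip_point_offset is the distance from the TCP to the grasp point, in mm); z points along the fingers, y is the direction in which the jaws open and shut (so a half turn about z gives the same grasp; the last joint's range is limited). The gripper opens to 87 mm and grips with 3 to 60 N. Pads are 19 mm wide; open, the fingers measure 117 mm over their backs; the gripper's body (75 mm by 190 mm) begins 51 mm behind the grasp point.
Start: joints at [1.362, 0.385, 0.008, 0, -1.194, -0.259], TCP at [281.794, 557.845, 222.55] pointing down, gripper open.
Joint ranges: [-3.14, 3.14], [-1.21, 2.06], [-1.07, 1.41], [-3.16, 2.05], [-2.99, -0.16], [-3.1, 3.1]. Speed limits (rad/s): [2.79, 2.79, 3.14, 3.14, 3.14, 3.14].

## Interface

Orientations are given as a 3x3 rotation matrix whose columns are the frame's x, y, z axes.
In Python, from cell import arm gives the robot as it stands.
- The arm moves only by the shell command python3 -m inch 'ROWS' [FORCE]. ROWS is JSON, a list of rows, each an object with "travel": the shift along the tool's x, y, z in cm, a list of three; "turn": the turn, a rotation vector about the tool's x, y, z in degrees, a list of three; "jaw": the opening, from -1 (shut) to 1 (fully open), so that 0 is half open. In form: [{"travel": [x, y, z], "turn": [rx, ry, rz], "jaw": jaw}, ...]. A call has 1 to 20 rows; each row is the pose to reach, as a shift and turn from the pose commanded when the call began, along the tool's axes at that moment; what a row does not reach only later rows make up. A row lasts 1/8 s, in which the tool goes at most 62.5 mm and 10.7 degrees, less where a joint would pass 70% of its speed; a pose out of reach is approached as far as the arm can. A call with a gripper value outside its range is refused whole. The fingers move at their own pace and stop on an object; FORCE is the grip in N (left out, the last holds). Time passes only in rows, so rows that repeat a pose let the fingers close. It gives the time, the measured TCP pose, the force and the opening at its end, in the units of the state.
- arm.sense(): the state, without advancing time (a new reading comes with each control period).
- arm.get_image(name): name is "scene" or "side" or "wrist"; returns the picture (400x640x3 uint8, blue, green, red); there is no depth.
- arm.camera_params(name): a dict with "camera_matrix" (3x3 intrinsics, pixels), "extrinsics" (4x4, takes a point from world to camera coordinates); the wrist camera has in their place "tool_from_camera" (4x4, takes a point from camera to tool coordinates, whose origin is the TCP and whose axes are the flange's). Camera axes: x right, y up, looking along -z (the intrinsics and any distortion apply to the point x, -y, -z); pixel columns grow to the right and rows downward; lengths in mm; the calibration is good to about 2 mm. A picture is of the moment at which its call begins: read the wrist's pose just before it. camera_params takes no time and is no camera call.
- arm.hand_in(): hands the job in, once; it reports no verdict.
The state is a dict: "time_s": time; "joint_positions": joint angles; "joint_vel": joint speeds; "joint_torque": joint torques, N m; "tcp_pos": TCP position; "ee_rot": TCP orientation; "ft_force": force on the tool from outside, world axes, zero at the start; "wrist_torque": the same for the moment, N m; "gripper_width": finger opening in mm.
Only numpy, scipy, OpenCV 4.12 (cv2) and the standard library are available. Lean on these libraries where they do the work, as an engineer would, in place of code of your own. Each camera call takes 0.05 s, during which the arm holds its last target.

## Working session

There is one attempt and no reset: what is moved stays moved. The work goes in short steps, Python scripts to look and compute and a shell command to move; the robot and the scene stay as the last step left them, time stands still between calls to the robot, and variables do not carry over. Pictures are saved under pics/ and viewed, and the job is handed in when it is done.

```bash
ls; mkdir -p pics; python3 - <<'E'
from cell import arm
import cv2
s=arm.sense();print(s)
for n in("scene","side","wrist"):
    cv2.imwrite(f"pics/{n}0.png",arm.get_image(n)); print(n,arm.camera_params(n))
E
```

```text
pics
{'time_s': 0.0, 'joint_positions': array([ 1.36156104e+00,  3.85575608e-01,  6.61221161e-03, -5.58661788e-04,
       -1.19399394e+00, -2.58618065e-01]), 'joint_vel': array([-0.0005276 , -0.00183754, -0.00031707,  0.00048696,  0.00056631,
        0.00159808]), 'joint_torque': array([-1.74753994e-03, -3.90671718e+01,  1.87404263e+01,  4.21996281e+00,
        1.09614540e-02, -1.94722716e-04]), 'tcp_pos': array([281.54060933, 557.30762989, 221.43392653]), 'ee_rot': array([[ 8.92445471e-01, -4.51154260e-01, -9.56995600e-04],
       [-4.51155272e-01, -8.92443218e-01, -2.00592328e-03],
       [ 5.09165990e-05,  2.22193075e-03, -9.99997530e-01]]), 'ft_force': array([-1.015842  ,  0.59103708,  0.04314633]), 'wrist_torque': array([ 0.01940515, -0.03309867,  0.05523204]), 'gripper_width': 87.16139355451628}
scene {'camera_matrix': array([[378.12549349,   0.        , 326.24315973],
       [  0.        , 378.12549349, 203.17517025],
       [  0.        ,   0.        ,   1.        ]]), 'extrinsics': array([[ 6.53451558e-01, -7.56871181e-01, -1.21275225e-02,
        -2.44086187e+02],
       [ 
[... 622 characters left out ...]
5386491e-01, -8.24985951e-01,  4.87803988e-01,
        -6.71972916e+02],
       [ 0.00000000e+00,  0.00000000e+00,  0.00000000e+00,
         1.00000000e+00]])}
wrist {'camera_matrix': array([[312.44611892,   0.        , 321.06389368],
       [  0.        , 312.44611892, 195.42034485],
       [  0.        ,   0.        ,   1.        ]]), 'tool_from_camera': array([[-6.51956495e-04,  9.63105790e-01,  2.69122299e-01,
         7.35276501e+01],
       [ 9.99999787e-01,  6.24961553e-04,  1.85983347e-04,
        -5.23117619e-01],
       [ 1.09305486e-05,  2.69122363e-01, -9.63105993e-01,
        -1.61035546e+02],
       [ 0.00000000e+00,  0.00000000e+00,  0.00000000e+00,
         1.00000000e+00]])}
```

View pics/scene0.png

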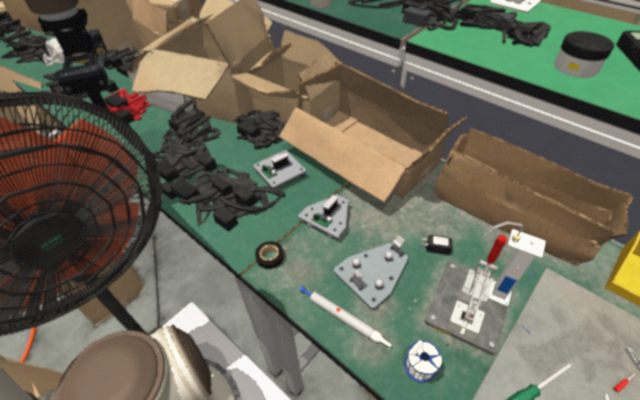

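View pics/side0.png

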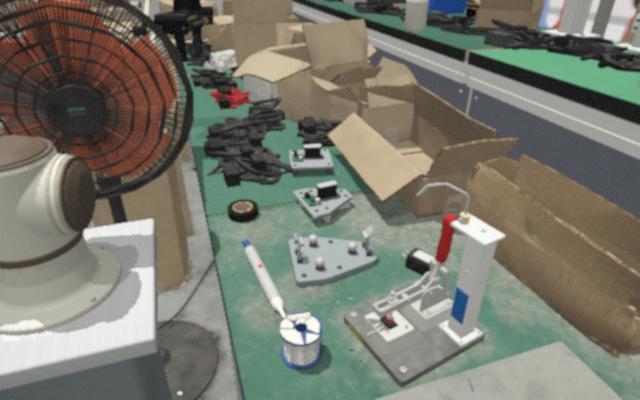

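View pics/wrist0.png

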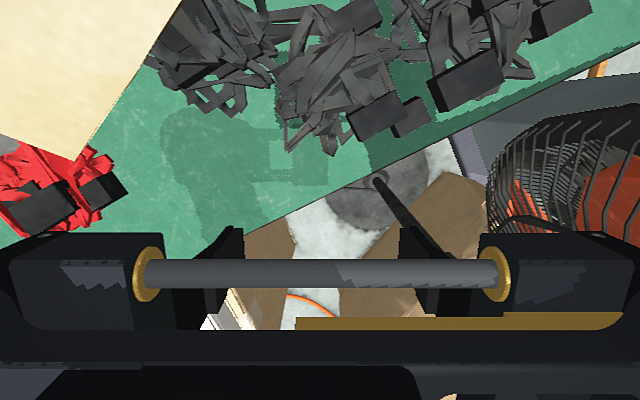

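The scene view shows the triangular plate at about (326,213), the square one at (279,168) and the mount at (373,273). Now zooming in on them.

```bash
cat > h.py <<'E'
import numpy as np, cv2
from cell import arm
def ray(n,u,v,T=None):
    p=arm.camera_params(n);K=p["camera_matrix"]
    d=np.array([(u-K[0,2])/K[0,0],-(v-K[1,2])/K[1,1],-1.])
    if n=="wrist":
        M=T@p["tool_from_camera"]; return M[:3,3],M[:3,:3]@d
    E=p["extrinsics"];R=E[:3,:3]
    return -R.T@E[:3,3],R.T@d
def onplane(n,u,v,z,T=None):
    o,d=ray(n,u,v,T); return o+d*(z-o[2])/d[2]
def proj(n,P,T=None):
    p=arm.camera_params(n);K=p["camera_matrix"]
    E=np.linalg.inv(T@p["tool_from_camera"]) if n=="wrist" else p["extrinsics"]
    c=E[:3,:3]@np.array(P,float)+E[:3,3]
    return K[0,2]-K[0,0]*c[0]/c[2],K[1,2]+K[1,1]*c[1]/c[2]
def tool(s=None):
    s=s or arm.sense();T=np.eye(4);T[:3,:3]=s["ee_rot"];T[:3,3]=s["tcp_pos"];return T
E
python3 - <<'E'
import cv2
from h import *
a=cv2.imread("pics/scene0.png")[140:320,230:430]; b=cv2.imread("pics/side0.png")[130:300,220:400]
cv2.imwrite("pics/sc0.png",cv2.resize(a,None,fx=3.3,fy=3.3,interpolation=cv2.INTER_CUBIC))
cv2.imwrite("pics/sd0.png",cv2.resize(b,None,fx=3.5,fy=3.5,interpolation=cv2.INTER_CUBIC))
for u,v,z in [(326,213,25),(279,168,25),(373,273,12)]: print(onplane("scene",u,v,z).round())
for u,v,z in [(323,200,25),(311,158,25),(330,258,12)]: print(onplane("side",u,v,z).round())
E
```

```text
[474.  87.  25.]
[511. 276.  25.]
[423. -82.  12.]
[477.  79.  25.]
[516. 277.  25.]
[432. -86.  12.]
```

View pics/sc0.png

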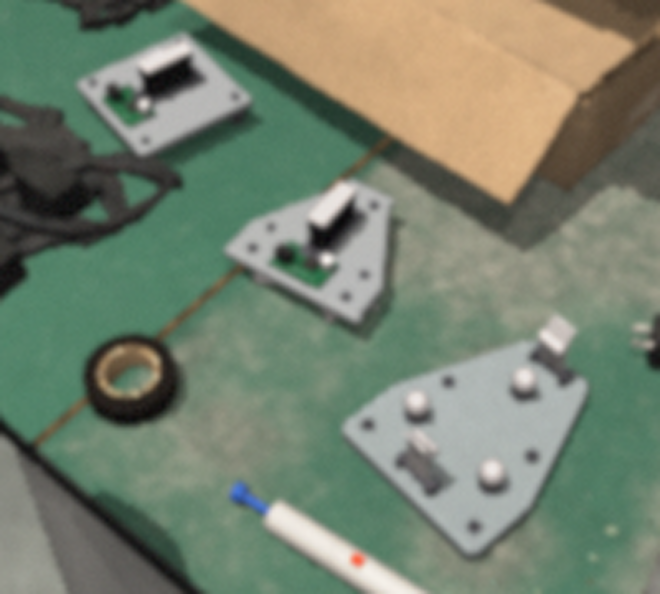

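View pics/sd0.png

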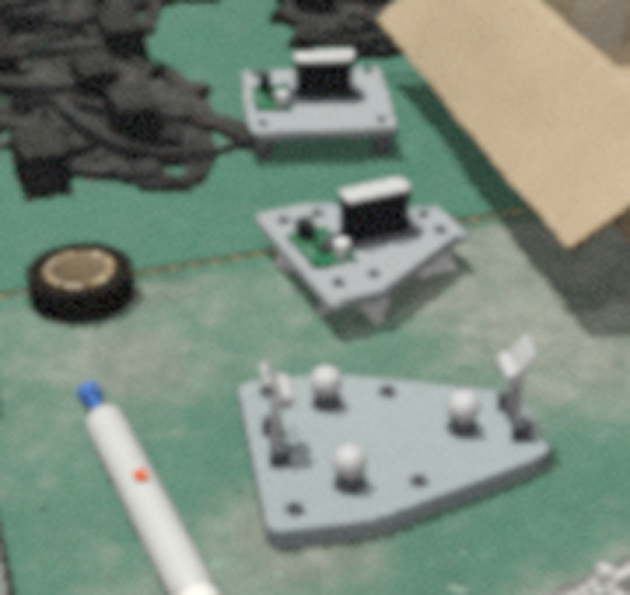

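```bash
python3 - <<'E'
from h import *
sc=lambda u,v:(230+u/3.3,140+v/3.3); sd=lambda u,v:(220+u/3.5,130+v/3.5)
def tri(a,b):
    o1,d1=ray("scene",*sc(*a));o2,d2=ray("side",*sd(*b))
    d1/=np.linalg.norm(d1);d2/=np.linalg.norm(d2)
    t=np.linalg.lstsq(np.c_[d1,-d2],o2-o1,rcond=None)[0]
    p,q=o1+d1*t[0],o2+d2*t[1];return (p+q)/2,np.linalg.norm(p-q)
for k,a,b in [("F",(524,381),(463,410)),("B+",(417,404),(325,383)),("B-",(492,474),(349,465)),
 ("grip far",(347,186),(408,184)),("grip near",(316,218),(342,192)),("gripc",(332,203),(375,188)),
 ("clipF",(557,334),(518,357)),("clipB",(422,442),(276,376)),("flap corner",(510,200),(567,245)),("flap left",(185,0),(380,15)),("platetipfar",(390,200),(465,232)),("sq grip c",(167,61),(325,55)),("boxtop",(578,97),(630,180))]:
    p,e=tri(a,b);print(k,p.round(1),e.round(1))
E
```

```text
F [471.2 -86.   25.3] 0.8
B+ [414.2 -46.1  26.6] 1.1
B- [ 405.  -108.9   25.5] 1.3
grip far [507.6  87.6  54.2] 2.5
grip near [466.2  80.5  60.4] 0.2
gripc [486.1  83.   57.8] 1.6
clipF [495.9 -90.   53.1] 1.9
clipB [380.2 -74.7  56.9] 2.8
flap corner [563.8  -6.2  57. ] 1.1
flap left [566.7 299.4  70.3] 3.8
platetipfar [538.5  73.5  24.5] 3.0
sq grip c [516.7 269.9  58.6] 4.0
boxtop [603.4 -15.9 108.3] 34.2
```

Triangulation agrees with the data: ball heights are 25 to 27 mm, ball spacings are 62 and 63 mm, and the grip top is at 58 mm. I'll move to one viewpoint that shows both the plate and the mount.

```bash
python3 -m inch '[{"travel":[1,1.3,-2],"turn":[0,0,0],"jaw":1},{"travel":[4,5.2,-3],"turn":[0,0,-3],"jaw":1},{"travel":[7.8,10.2,-3.9],"turn":[0,0,-8],"jaw":1},{"travel":[11.6,15.2,-3.9],"turn":[0,0,-14],"jaw":1},{"travel":[15.4,20.1,-3.9],"turn":[0,0,-20],"jaw":1},{"travel":[19.2,25,-3.9],"turn":[0,0,-24],"jaw":1},{"travel":[23,30,-3.9],"turn":[0,0,-26.8],"jaw":1},{"travel":[26.8,35,-3.9],"turn":[0,0,-26.8],"jaw":1},{"travel":[30.4,39.7,-3.9],"turn":[0,0,-26.8],"jaw":1},{"travel":[33,43,-3.9],"turn":[0,0,-26.8],"jaw":1},{"travel":[34.2,44.6,-3.9],"turn":[0,0,-26.8],"jaw":1},{"travel":[34.2,44.6,-3.9],"turn":[0,0,-26.8],"jaw":1},{"travel":[34.2,44.6,-3.9],"turn":[0,0,-26.8],"jaw":1}]'
python3 - <<'E'
from h import *
s=arm.sense();print(s["tcp_pos"],s["time_s"],s["joint_positions"],s["joint_vel"].round(3));T=tool(s);np.save("T1.npy",T)
cv2.imwrite("pics/w1.png",arm.get_image("wrist"))
E
```

```text
time_s: 1.78
tcp_pos: [385.7, 5.6, 262.3]
ee_rot: [[1.0, -0.0, 0.001], [-0.0, -1.0, 0.001], [0.001, -0.001, -1.0]]
ft_force: [0.2, -0.3, -1.0]
gripper_width: 86.9
[385.72676926   5.56287933 262.25523883] 1.775 [ 4.41551526e-01 -7.35815861e-02 -4.50531540e-01  2.87102231e-05
 -1.19237865e+00  1.12905435e+00] [ 0.018  0.008 -0.001 -0.001  0.003  0.001]
```

View pics/w1.png

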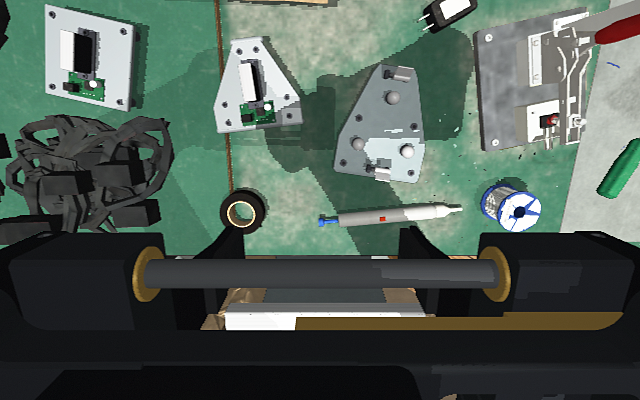

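The wrist view shows the square plate at (92,55), the triangular plate at (258,85) and the mount at (380,125). Zooming in to measure both.

```bash
python3 - <<'E'
from h import *
a=cv2.imread("pics/w1.png")
c=a[25:195,205:435]
cv2.imwrite("pics/w1z.png",cv2.resize(c,None,fx=3.4,fy=3.4,interpolation=cv2.INTER_CUBIC))
E
```

```text
(no output)
```

View pics/w1z.png

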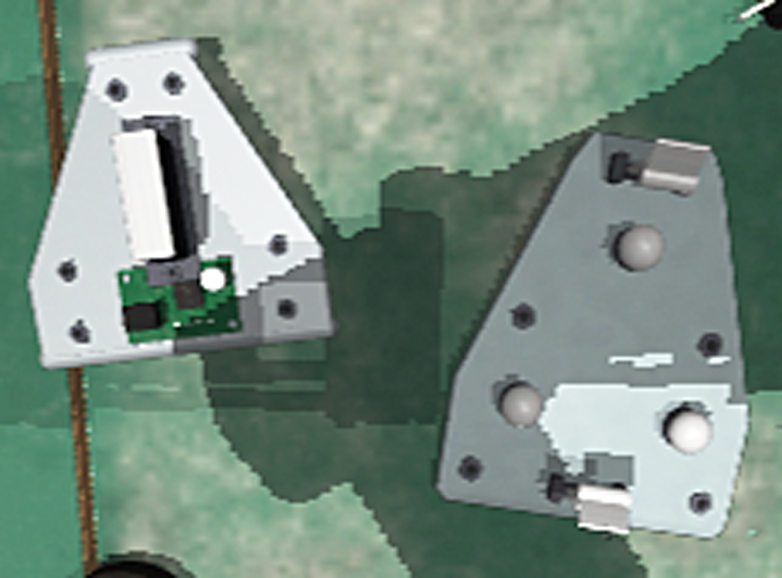

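```bash
python3 - <<'E'
from h import *
T=np.load("T1.npy")
f=lambda u,v,z:onplane("wrist",205+u/3.4,25+v/3.4,z,T)
g=[f(u,v,57) for u,v in [(112,134),(155,129),(176,254),(132,262)]]
c=sum(g)/4; ax=(g[0]+g[1]-g[2]-g[3])/2; print("grip",c.round(1),"len",np.linalg.norm(ax),"wid",np.linalg.norm(g[1]-g[0]),"yaw",np.degrees(np.arctan2(ax[1],ax[0])))
nl,nr,bl,br=[f(u,v,25) for u,v in [(90,48),(197,40),(43,364),(332,331)]]
ax=(nl+nr-bl-br)/2;print("plate len",np.linalg.norm(ax),"w",np.linalg.norm(nl-nr),np.linalg.norm(bl-br),"yaw",np.degrees(np.arctan2(ax[1],ax[0])))
u=ax/np.linalg.norm(ax);o=(bl+br)/2+48*u;print("origin",o.round(1),"grip pred",(o+5*u).round(1))
F,P,M=[f(u,v,25) for u,v in [(640,247),(521,404),(689,430)]]
print(F,P,M)
ax=F-(P+M)/2;lat=P-M;print("yaw",np.degrees(np.arctan2(ax[1],ax[0])),np.degrees(np.arctan2(lat[1],lat[0]))-90,np.linalg.norm(ax),np.linalg.norm(lat))
u=ax/np.linalg.norm(ax);print("mount",((F-38*u+(P+M)/2+24*u)/2).round(1))
# gripper pixel of TCP
print(proj("wrist",T[:3,3],T))
E
```

```text
grip [487.1  87.8  57. ] len 39.042601606232815 wid 13.960905468584722 yaw 6.147862395266608
plate len 101.88098752154141 w 36.78554845489001 107.36561981137991 yaw 5.317540777096079
origin [484.7  86.9  25. ] grip pred [489.7  87.4  25. ]
[472.02241766 -81.63155093  25.        ] [416.27290094 -40.76168104  25.        ] [ 406.56361802 -103.97078318   25.        ]
yaw -8.69222110885801 -8.73270734930297 61.30832015913449 63.95045557802242
mount [434.8 -75.9  25. ]
(np.float64(322.0010120818735), np.float64(244.90593048246782))
```

```bash
python3 - <<'E'
from h import *
def tri(a,b):
    o1,d1=ray("scene",*a);o2,d2=ray("side",*b)
    t=np.linalg.lstsq(np.c_[d1,-d2],o2-o1,rcond=None)[0]
    p,q=o1+d1*t[0],o2+d2*t[1];return (p+q)/2,np.linalg.norm(p-q)
print(tri((405,169),(440,170)))
print(tri((447,112),(495,135)))
print(tri((385,198),(382,198)))
E
python3 - <<'E'
import cv2
a=cv2.imread("pics/scene0.png")[60:240,240:480]; b=cv2.imread("pics/side0.png")[60:240,280:520]
import numpy as np
cv2.imwrite("pics/box.png",cv2.resize(np.hstack([a,b]),None,fx=1.66,fy=1.66))
E
```

```text
(array([674.31646737,   4.2018145 ,  85.81209845]), np.float64(33.29909548362604))
(array([797.52324687,  -3.13590562, 159.74676632]), np.float64(7.384757080543444))
(array([565.30858546,  -4.87745142,  61.4697338 ]), np.float64(4.073150806852832))
```

View pics/box.png

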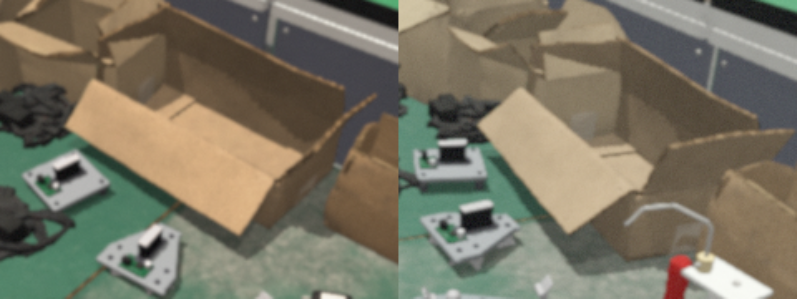

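```bash
python3 - <<'E'
from h import *
def tri(a,b):
    o1,d1=ray("scene",*a);o2,d2=ray("side",*b)
    t=np.linalg.lstsq(np.c_[d1,-d2],o2-o1,rcond=None)[0]
    p,q=o1+d1*t[0],o2+d2*t[1];return (p+q)/2,np.linalg.norm(p-q)
print(tri((404,168),(420,174)))
print(tri((296,108),(354,113)))
T=np.load("T1.npy")
s=arm.sense();R=s["ee_rot"];p=s["tcp_pos"]
for tz in (120,28): print(tz,R.T@(np.array([488,86.8,tz])-p)/10)
E
```

```text
(array([6.42422683e+02, 3.29882639e-01, 9.56671029e+01]), np.float64(0.12521637080678058))
(array([651.58366458, 343.34253556, 101.90046746]), np.float64(2.2209739713608654))
120 [10.2137024  -8.07830006 14.22497936]
28 [10.20398396 -8.07358406 23.42497302]
```

```bash
python3 -m inch '[{"travel":[2,-1.6,2.5],"turn":[0,0,-1.5],"jaw":0.3},{"travel":[5,-4,6],"turn":[0,0,-3],"jaw":0.3},{"travel":[8,-6.4,10],"turn":[0,0,-5],"jaw":0.3},{"travel":[10.2,-8.1,14.2],"turn":[0,0,-6],"jaw":0.3},{"travel":[10.2,-8.1,17],"turn":[0,0,-6],"jaw":0.3},{"travel":[10.2,-8.1,17],"turn":[0,0,-6],"jaw":0.3},{"travel":[10.2,-8.1,17],"turn":[0,0,-6],"jaw":0.3}]'
python3 - <<'E'
from h import *
T=tool();np.save("T2.npy",T);print(T.round(3))
a=arm.get_image("scene")[120:270,250:430];b=arm.get_image("side")[90:240,240:420];w=arm.get_image("wrist")
cv2.imwrite("pics/s2.png",cv2.resize(np.hstack([a,b]),None,fx=2.2,fy=2.2,interpolation=cv2.INTER_CUBIC));cv2.imwrite("pics/w2.png",w)
E
```

```text
time_s: 2.7
tcp_pos: [488.6, 87.3, 92.8]
ee_rot: [[0.994, 0.106, 0.002], [0.106, -0.994, 0.001], [0.002, -0.0, -1.0]]
ft_force: [-0.1, 0.1, 0.2]
gripper_width: 56.4
[[ 9.94000e-01  1.06000e-01  2.00000e-03  4.88613e+02]
 [ 1.06000e-01 -9.94000e-01  1.00000e-03  8.73260e+01]
 [ 2.00000e-03 -0.00000e+00 -1.00000e+00  9.28060e+01]
 [ 0.00000e+00  0.00000e+00  0.00000e+00  1.00000e+00]]
```

View pics/s2.png

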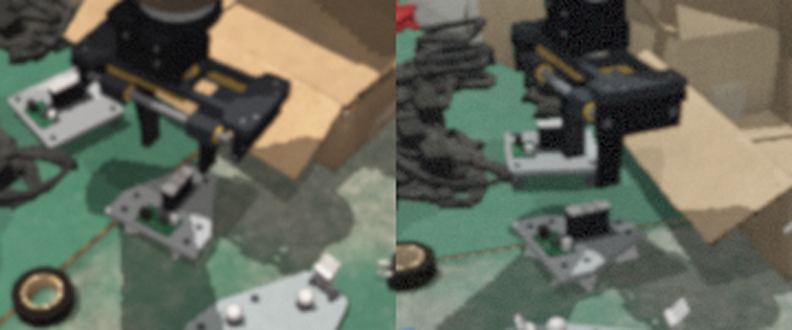

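View pics/w2.png

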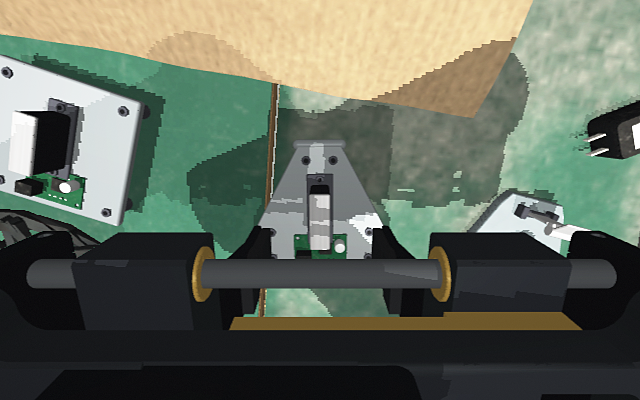

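```bash
python3 - <<'E'
from h import *
T=np.load("T2.npy");Ti=np.linalg.inv(T)
for u,v,z in [(312,192,57),(329,192,57),(309,249,57),(330,249,57),(297,146,25),(345,146,25)]:
    p=onplane("wrist",u,v,z,T);print((Ti@np.r_[p,1])[:3].round(1))
E
```

```text
[21.1 -6.4 35.9]
[21.1  4.7 35.8]
[-19.4  -8.8  35.8]
[-19.4   5.6  35.8]
[ 47.2 -18.   67.9]
[47.2 16.9 67.9]
```

The wrist view has the grip centred between the fingers (grip top at column 320, rows 192 to 249), within 1 mm. Descending and closing.

```bash
python3 -m inch '[{"travel":[0,-0.1,2.5],"turn":[0,0,0],"jaw":0.3},{"travel":[0,-0.1,5],"turn":[0,0,0],"jaw":0.3},{"travel":[0.1,-0.1,6.4],"turn":[0,0,0],"jaw":0.3},{"travel":[0.1,-0.1,6.4],"turn":[0,0,0],"jaw":0.3},{"travel":[0.1,-0.1,6.4],"turn":[0,0,0],"jaw":-0.4},{"travel":[0.1,-0.1,6.4],"turn":[0,0,0],"jaw":-0.6},{"travel":[0.1,-0.1,6.4],"turn":[0,0,0],"jaw":-1},{"travel":[0.1,-0.1,6.4],"turn":[0,0,0],"jaw":-1},{"travel":[0.1,-0.1,6.4],"turn":[0,0,0],"jaw":-1},{"travel":[0.1,-0.1,6.4],"turn":[0,0,0],"jaw":-1},{"travel":[0.1,-0.1,6.4],"turn":[0,0,0],"jaw":-1},{"travel":[0.1,-0.1,6.4],"turn":[0,0,0],"jaw":-1}]' 40
python3 - <<'E'
from h import *
print(tool().round(3))
a=arm.get_image("scene")[120:270,250:430];b=arm.get_image("side")[90:240,240:420]
cv2.imwrite("pics/s3.png",cv2.resize(np.hstack([a,b]),None,fx=2.2,fy=2.2,interpolation=cv2.INTER_CUBIC))
E
```

```text
time_s: 4.35
tcp_pos: [489.0, 87.7, 27.7]
ee_rot: [[0.995, 0.104, 0.0], [0.104, -0.995, 0.0], [0.0, -0.0, -1.0]]
ft_force: [-1.4, 0.2, 2.1]
gripper_width: 13.6
[[ 9.9500e-01  1.0400e-01  0.0000e+00  4.8900e+02]
 [ 1.0400e-01 -9.9500e-01  0.0000e+00  8.7716e+01]
 [ 0.0000e+00 -0.0000e+00 -1.0000e+00  2.7661e+01]
 [ 0.0000e+00  0.0000e+00  0.0000e+00  1.0000e+00]]
```

View pics/s3.png

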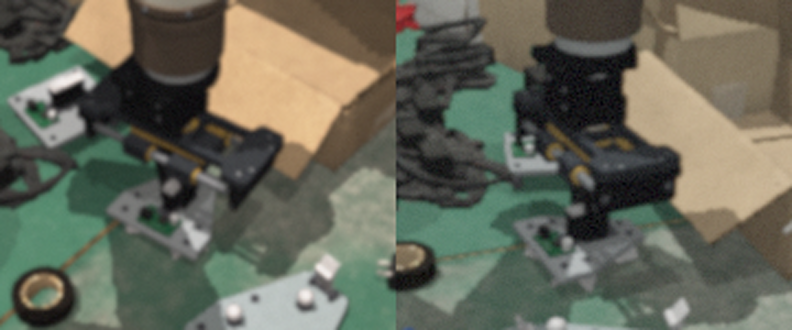

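Gripped, with a 13.6 mm opening matching the 14 mm grip. The jaws closed where the wrist camera put the grip, so I'll trust the wrist-camera values. Lifting and carrying to above the mount.

```bash
python3 -m inch '[{"travel":[0,0,-1],"turn":[0,0,0],"jaw":-1},{"travel":[0,0,-3.5],"turn":[0,0,0],"jaw":-1},{"travel":[0,0,-6],"turn":[0,0,0],"jaw":-1},{"travel":[-0.4,1,-7.7],"turn":[0,0,1],"jaw":-1},{"travel":[-1.5,3.6,-7.7],"turn":[0,0,4],"jaw":-1},{"travel":[-2.9,7,-7.7],"turn":[0,0,8],"jaw":-1},{"travel":[-4.3,10.4,-7.7],"turn":[0,0,11],"jaw":-1},{"travel":[-5.6,13.5,-7.7],"turn":[0,0,14],"jaw":-1},{"travel":[-6.4,15.4,-7.7],"turn":[0,0,14.7],"jaw":-1},{"travel":[-6.5,15.9,-7.7],"turn":[0,0,14.7],"jaw":-1},{"travel":[-6.5,15.9,-7.7],"turn":[0,0,14.7],"jaw":-1},{"travel":[-6.5,15.9,-7.7],"turn":[0,0,14.7],"jaw":-1},{"travel":[-6.5,15.9,-7.7],"turn":[0,0,14.7],"jaw":-1}]'
python3 - <<'E'
from h import *
s=arm.sense();T=tool(s);np.save("T4.npy",T);print(T.round(3),s["ft_force"],s["wrist_torque"])
a=arm.get_image("scene");b=arm.get_image("side");w=arm.get_image("wrist")
cv2.imwrite("pics/sc4.png",a);cv2.imwrite("pics/sd4.png",b);cv2.imwrite("pics/w4.png",w)
r=lambda i:cv2.resize(i,None,fx=4,fy=4,interpolation=cv2.INTER_CUBIC)
cv2.imwrite("pics/sc4z.png",r(a[190:310,320:500]));cv2.imwrite("pics/sd4z.png",r(b[170:300,270:450]))
E
```

```text
time_s: 6.08
tcp_pos: [441.0, -76.7, 104.5]
ee_rot: [[0.989, -0.15, -0.0], [-0.15, -0.989, 0.0], [-0.0, -0.0, -1.0]]
ft_force: [-0.3, -0.0, -3.8]
gripper_width: 13.5
[[ 9.89000e-01 -1.50000e-01 -0.00000e+00  4.40987e+02]
 [-1.50000e-01 -9.89000e-01  0.00000e+00 -7.67090e+01]
 [-0.00000e+00 -0.00000e+00 -1.00000e+00  1.04501e+02]
 [ 0.00000e+00  0.00000e+00  0.00000e+00  1.00000e+00]] [-0.30375758 -0.01466937 -3.79696713] [-0.0626016  -0.05628643  0.00909732]
```

View pics/sc4z.png

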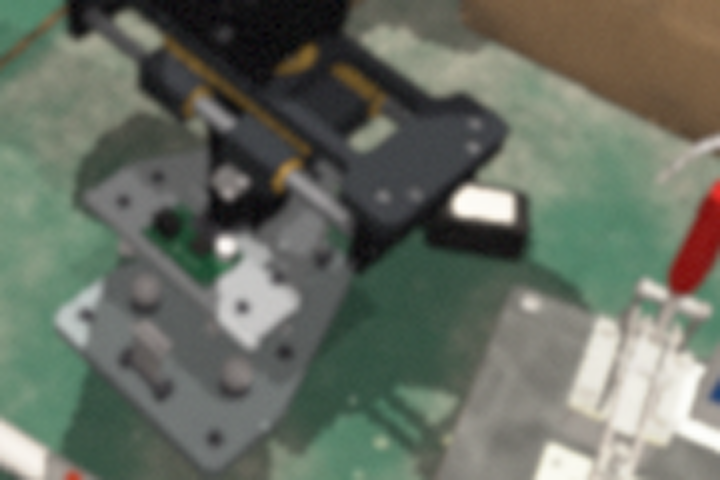

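View pics/sd4z.png

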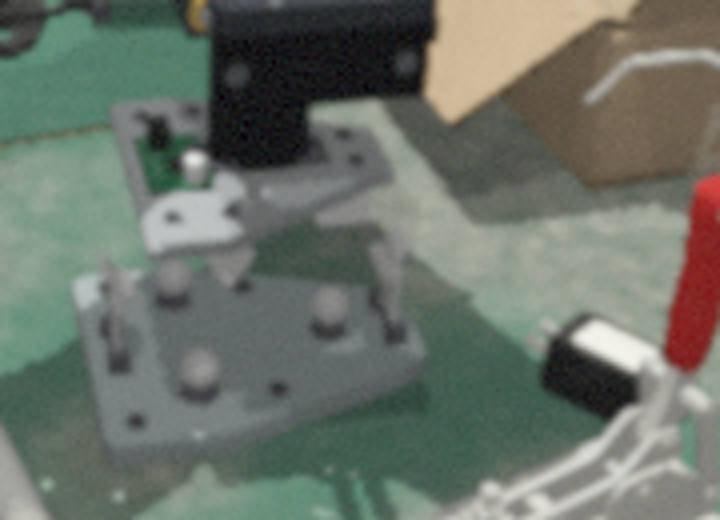

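View pics/w4.png

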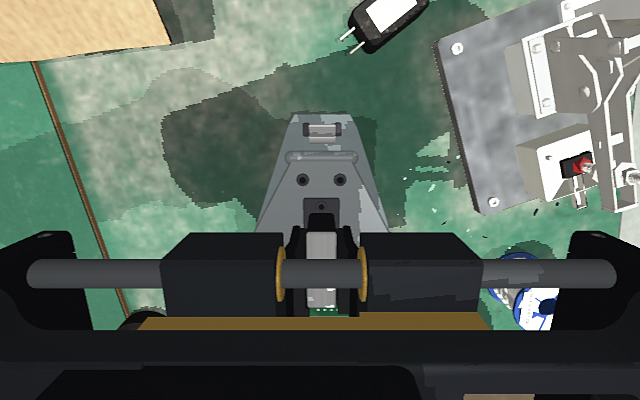

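```bash
python3 - <<'E'
from h import *
T=np.load("T4.npy");Ti=np.linalg.inv(T)
zp=T[2,3]-27.7
for n,u,v,z in [("tip l",286,152,zp+25),("tip r",357,152,zp+25),("tip bottom",322,159,zp+17),("clip lip top l",306,123,58),("clip r",340,123,58),("clip lower",322,137,52),("mount endL",294,113,12),("mount endR",349,113,12)]:
    p=onplane("wrist",u,v,z,T);print(n,p.round(1),(Ti@np.r_[p,1])[:3].round(1))
def tri(a,b):
    o1,d1=ray("scene",*a);o2,d2=ray("side",*b)
    t=np.linalg.lstsq(np.c_[d1,-d2],o2-o1,rcond=None)[0]
    p,q=o1+d1*t[0],o2+d2*t[1];return ((p+q)/2).round(1),np.linalg.norm(p-q).round(1)
sc=lambda u,v:(320+u/4,190+v/4); sd=lambda u,v:(270+u/4,170+v/4)
for n,a,b in [("backL",(85,194),(112,103)),("backR",(250,345),(150,252)),("tower top",((527-320)*4,(240-190)*4),((475-270)*4,(225-170)*4)),("F",None,(331,304)),("P",(146,291),(174,280)),("M",(237,375),(199,368))]:
    if a: print(n,tri(sc(*a),sd(*b)))
E
```

```text
tip l [494.8 -65.8 101.8] [ 51.6 -18.9   2.7]
tip r [ 489.2 -102.5  101.8] [51.5 18.3  2.7]
tip bottom [487.1 -83.7  93.8] [46.6 -0.  10.7]
clip lip top l [506.2 -76.2  58. ] [ 64.4 -10.3  46.5]
clip r [502.9 -98.   58. ] [64.4 11.7 46.5]
clip lower [495.3 -85.1  52. ] [54.9  0.1 52.5]
mount endL [513.5 -65.7  12. ] [ 70.  -21.8  92.5]
mount endR [ 507.  -108.4   12. ] [70.  21.4 92.5]
backL (array([396.6, -19.4, 102. ]), np.float64(0.9))
backR (array([ 380.4, -124.9,   99.7]), np.float64(0.3))
tower top (array([ 536. , -284.6,  183.5]), np.float64(2.1))
P (array([415. , -46.1,  25. ]), np.float64(1.8))
M (array([ 404.4, -109.7,   27.7]), np.float64(2.2))
```

Plate over mount: laterally centred in the wrist view (tip mid at column 321, clip at column 322). The plate lies about 1.5 to 2 mm too far along +x, so I'll correct that while lowering.

```bash
python3 -m inch '[{"travel":[-0.15,0.05,1],"turn":[0,0,0],"jaw":-1},{"travel":[-0.15,0.05,2],"turn":[0,0,0],"jaw":-1},{"travel":[-0.15,0.05,3],"turn":[0,0,0],"jaw":-1},{"travel":[-0.15,0.05,4],"turn":[0,0,0],"jaw":-1},{"travel":[-0.15,0.05,4.5],"turn":[0,0,0],"jaw":-1},{"travel":[-0.15,0.05,4.7],"turn":[0,0,0],"jaw":-1},{"travel":[-0.15,0.05,4.7],"turn":[0,0,0],"jaw":-1},{"travel":[-0.15,0.05,4.7],"turn":[0,0,0],"jaw":-1}]'
cat > look.py <<'E'
import sys
from h import *
k=sys.argv[1]
s=arm.sense();T=tool(s);np.save(f"T{k}.npy",T);print(s["tcp_pos"].round(2),s["ft_force"].round(1),s["wrist_torque"].round(2),s["time_s"])
a=arm.get_image("scene");b=arm.get_image("side")
cv2.imwrite(f"pics/sc{k}.png",a);cv2.imwrite(f"pics/sd{k}.png",b)
cv2.imwrite(f"pics/z{k}.png",cv2.resize(np.hstack([a[200:320,325:445],b[180:300,275:400]]),None,fx=3.2,fy=3.2,interpolation=cv2.INTER_CUBIC))
E
python3 look.py 5
```

```text
time_s: 7.22
tcp_pos: [439.8, -77.5, 58.0]
ee_rot: [[0.989, -0.151, 0.001], [-0.151, -0.989, 0.0], [0.001, -0.0, -1.0]]
ft_force: [0.7, -0.8, -3.3]
gripper_width: 13.8
[439.78 -77.52  57.97] [ 0.7 -0.8 -3.3] [-0.26 -0.3   0.04] 7.225
```

View pics/z5.png

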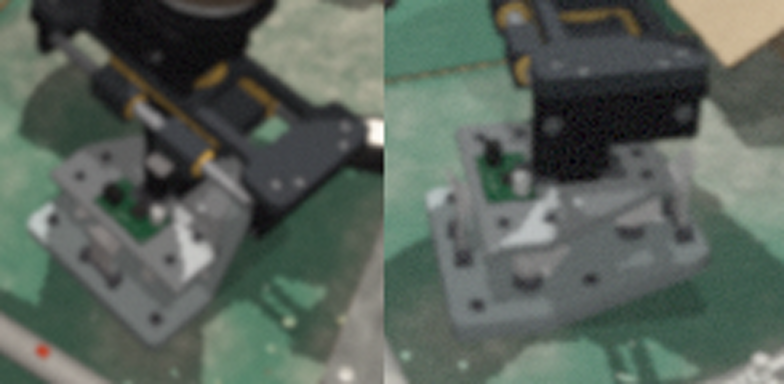

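The plate is aligned between the clips with no contact force beyond its weight. Lowering a little further.

```bash
python3 -m inch '[{"travel":[0,0,0.2],"turn":[0,0,0],"jaw":-1},{"travel":[0,0,0.4],"turn":[0,0,0],"jaw":-1},{"travel":[0,0,0.4],"turn":[0,0,0],"jaw":-1}]'; python3 -c "
from cell import arm;s=arm.sense();print(s['ft_force'],s['wrist_torque'])"
```

```text
time_s: 7.7
tcp_pos: [439.3, -77.4, 53.3]
ee_rot: [[0.988, -0.151, 0.0], [-0.151, -0.988, 0.0], [0.0, -0.0, -1.0]]
ft_force: [2.9, -1.0, -3.0]
gripper_width: 13.7
[ 2.8847027  -0.98838268 -3.02386724] [-0.12580486 -0.55319842  0.12462038]
```

```bash
python3 -m inch '[{"travel":[0.05,0,0.1],"turn":[0,0,0],"jaw":-1},{"travel":[0.1,0,0.2],"turn":[0,0,0],"jaw":-1},{"travel":[0.1,0,0.3],"turn":[0,0,0],"jaw":-1},{"travel":[0.1,0,0.3],"turn":[0,0,0],"jaw":-1}]'; python3 -c "
from cell import arm;s=arm.sense();print(s['ft_force'],s['wrist_torque'])"
```

```text
time_s: 8.2
tcp_pos: [439.8, -77.7, 50.1]
ee_rot: [[0.988, -0.152, -0.001], [-0.152, -0.988, 0.0], [-0.001, 0.0, -1.0]]
ft_force: [1.4, 1.3, -6.5]
gripper_width: 13.5
[ 1.39521297  1.27366666 -6.49502795] [ 0.32801895 -0.45182898  0.09776055]
```

```bash
python3 -m inch '[{"travel":[0,0,0.1],"turn":[0,0,0],"jaw":-1},{"travel":[0,0,0.2],"turn":[0,0,0],"jaw":-1},{"travel":[0,0,0.25],"turn":[0,0,0],"jaw":-1},{"travel":[0,0,0.25],"turn":[0,0,0],"jaw":-1}]'; python3 look.py 6
```

```text
time_s: 8.7
tcp_pos: [440.0, -77.7, 47.8]
ee_rot: [[0.988, -0.152, -0.0], [-0.152, -0.988, 0.0], [-0.0, 0.0, -1.0]]
ft_force: [1.2, 2.1, -7.6]
gripper_width: 14.1
[440.02 -77.7   47.85] [ 1.2  2.1 -7.6] [ 0.36 -0.45  0.03] 8.7
```

View pics/z6.png

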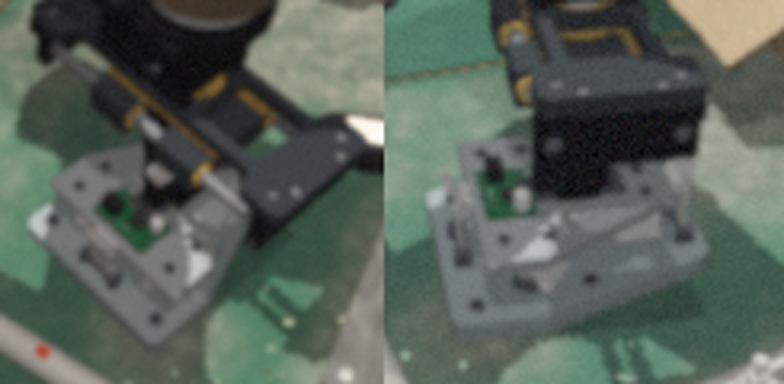

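Near home, and the clips are now pulling the plate down. Releasing, rising, shutting the fingers, and then pressing on the grip's top.

```bash
python3 -m inch '[{"travel":[0,0,0],"turn":[0,0,0],"jaw":-0.6},{"travel":[0,0,0],"turn":[0,0,0],"jaw":-0.4},{"travel":[0,0,0],"turn":[0,0,0],"jaw":-0.2},{"travel":[0,0,0],"turn":[0,0,0],"jaw":-0.2},{"travel":[0,0,-1.5],"turn":[0,0,0],"jaw":-0.2},{"travel":[0,0,-3.5],"turn":[0,0,0],"jaw":-0.2},{"travel":[0,0,-4.5],"turn":[0,0,0],"jaw":-0.2},{"travel":[0,0,-4.5],"turn":[0,0,0],"jaw":-0.2},{"travel":[0,0,-4.5],"turn":[0,0,0],"jaw":-1},{"travel":[0,0,-4.5],"turn":[0,0,0],"jaw":-1},{"travel":[0,0,-4.5],"turn":[0,0,0],"jaw":-1},{"travel":[0,0,-4.5],"turn":[0,0,0],"jaw":-1}]' 20; python3 look.py 7
```

```text
time_s: 10.3
tcp_pos: [440.1, -77.7, 92.8]
ee_rot: [[0.988, -0.151, -0.001], [-0.151, -0.988, -0.0], [-0.001, 0.0, -1.0]]
ft_force: [-0.3, -0.3, -0.5]
gripper_width: 4.1
[440.14 -77.7   92.81] [-0.3 -0.3 -0.5] [ 0.   -0.01 -0.02] 10.3
```

View pics/z7.png

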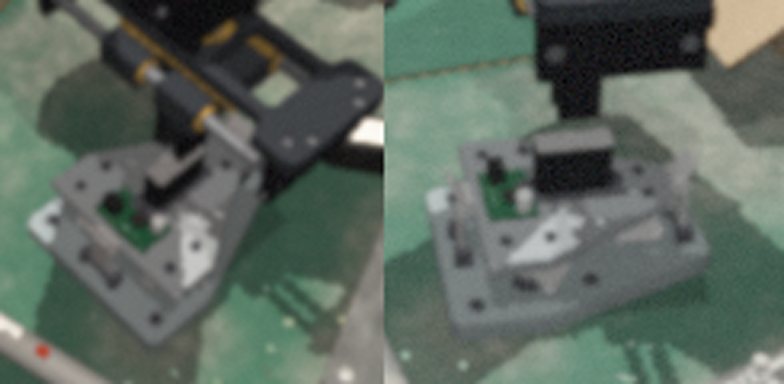

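The plate seems to have settled, though its narrow end may be a touch high. Pressing on the grip top in small steps.

```bash
python3 -m inch '[{"travel":[0,0,0.5],"turn":[0,0,0],"jaw":-1},{"travel":[0,0,0.9],"turn":[0,0,0],"jaw":-1},{"travel":[0,0,1.1],"turn":[0,0,0],"jaw":-1},{"travel":[0,0,1.2],"turn":[0,0,0],"jaw":-1},{"travel":[0,0,1.2],"turn":[0,0,0],"jaw":-1}]'; python3 -c "
from cell import arm;s=arm.sense();print(s['ft_force'],s['wrist_torque'])"
```

```text
time_s: 11.02
tcp_pos: [440.2, -77.7, 81.0]
ee_rot: [[0.988, -0.151, -0.0], [-0.151, -0.988, -0.0], [-0.0, 0.0, -1.0]]
ft_force: [0.3, 0.0, 1.1]
gripper_width: 0.9
[0.31784086 0.02128282 1.06875411] [-0.02619582 -0.01905025 -0.01854064]
```

```bash
python3 -m inch '[{"travel":[0,0,0.1],"turn":[0,0,0],"jaw":-1},{"travel":[0,0,0.2],"turn":[0,0,0],"jaw":-1},{"travel":[0,0,0.3],"turn":[0,0,0],"jaw":-1},{"travel":[0,0,0.3],"turn":[0,0,0],"jaw":-1}]'; python3 -c "
from cell import arm;s=arm.sense();print(s['ft_force'],s['wrist_torque'])"
```

```text
time_s: 11.52
tcp_pos: [440.2, -77.7, 78.0]
ee_rot: [[0.988, -0.151, -0.0], [-0.151, -0.988, -0.0], [-0.0, 0.0, -1.0]]
ft_force: [-0.5, -0.2, 0.1]
gripper_width: 0.6
[-0.49030866 -0.22965107  0.07714021] [ 0.03973607 -0.0435232   0.00396581]
```

```bash
python3 -m inch '[{"travel":[0,0,0.1],"turn":[0,0,0],"jaw":-1},{"travel":[0,0,0.15],"turn":[0,0,0],"jaw":-1},{"travel":[0,0,0.2],"turn":[0,0,0],"jaw":-1},{"travel":[0,0,0.2],"turn":[0,0,0],"jaw":-1}]'; python3 -c "
from cell import arm;s=arm.sense();print(s['ft_force'],s['wrist_torque'])"
```

```text
time_s: 12.02
tcp_pos: [440.3, -77.7, 76.4]
ee_rot: [[0.989, -0.151, 0.0], [-0.151, -0.989, -0.0], [0.0, 0.0, -1.0]]
ft_force: [-0.3, 0.5, 3.9]
gripper_width: 0.6
[-0.32577631  0.52692248  3.9259017 ] [0.07842966 0.37991541 0.01420823]
```

Contact comes at about 76.5 mm, which is home height. Pressing up to about 15 N to be sure.

```bash
python3 -m inch '[{"travel":[0,0,0.05],"turn":[0,0,0],"jaw":-1},{"travel":[0,0,0.1],"turn":[0,0,0],"jaw":-1},{"travel":[0,0,0.1],"turn":[0,0,0],"jaw":-1}]'; python3 -c "
from cell import arm;s=arm.sense();print(s['ft_force'],s['wrist_torque'])"
```

```text
time_s: 12.4
tcp_pos: [440.5, -77.8, 76.2]
ee_rot: [[0.989, -0.151, 0.001], [-0.151, -0.989, -0.0], [0.001, 0.0, -1.0]]
ft_force: [-2.9, 1.0, 10.9]
gripper_width: 0.4
[-2.90375488  1.04697361 10.92311234] [ 0.27580574  1.06183558 -0.01460953]
```

```bash
python3 -m inch '[{"travel":[0,0,0.05],"turn":[0,0,0],"jaw":-1},{"travel":[0,0,0.05],"turn":[0,0,0],"jaw":-1}]'; python3 -c "
from cell import arm;s=arm.sense();print(s['ft_force'],s['wrist_torque'])"; python3 -m inch '[{"travel":[0,0,-1],"turn":[0,0,0],"jaw":-1},{"travel":[0,0,-3],"turn":[0,0,0],"jaw":-1},{"travel":[-2,0,-7],"turn":[0,0,0],"jaw":-1},{"travel":[-5,0,-11],"turn":[0,0,0],"jaw":-1},{"travel":[-7,0,-15],"turn":[0,0,0],"jaw":-1},{"travel":[-7,0,-15],"turn":[0,0,0],"jaw":-1},{"travel":[-7,0,-15],"turn":[0,0,0],"jaw":-1}]'; python3 look.py 8; python3 - <<'E'
from h import *
w=arm.get_image("wrist");cv2.imwrite("pics/w8.png",w)
E
```

```text
time_s: 12.65
tcp_pos: [440.6, -77.8, 76.1]
ee_rot: [[0.989, -0.15, 0.001], [-0.15, -0.989, -0.0], [0.001, 0.0, -1.0]]
ft_force: [-4.3, 1.0, 14.1]
gripper_width: 0.4
[-4.34955168  1.00425544 14.08904539] [ 0.40591217  1.3602861  -0.0426792 ]
time_s: 13.52
tcp_pos: [370.8, -67.0, 224.2]
ee_rot: [[0.988, -0.151, -0.0], [-0.151, -0.988, 0.001], [-0.0, -0.0, -1.0]]
ft_force: [-1.2, -0.2, 0.2]
gripper_width: 0.5
[370.77 -67.03 224.2 ] [-1.2 -0.2  0.2] [-0.04 -0.03 -0.04] 13.525
```

View pics/z8.png

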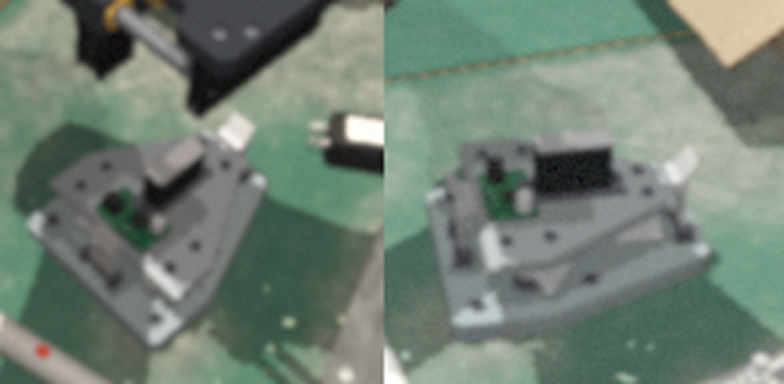

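View pics/w8.png

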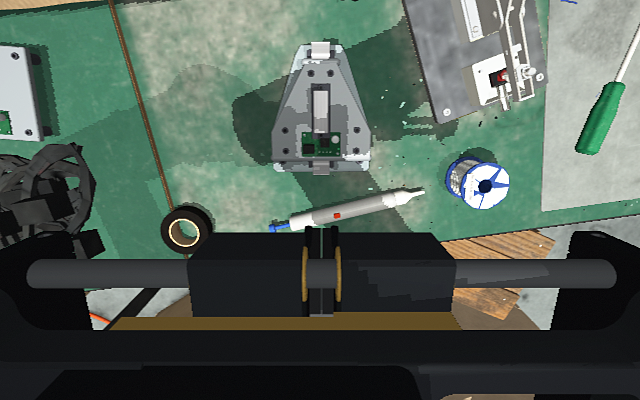

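```bash
python3 - <<'E'
import cv2
a=cv2.imread("pics/sc8.png")[225:315,325:415];b=cv2.imread("pics/sd8.png")[210:300,280:385];w=cv2.imread("pics/w8.png")[30:185,260:385]
r=lambda i,f:cv2.resize(i,None,fx=f,fy=f,interpolation=cv2.INTER_CUBIC)
cv2.imwrite("pics/a8.png",r(a,6));cv2.imwrite("pics/b8.png",r(b,6));cv2.imwrite("pics/c8.png",r(w,3.8))
E
```

```text
(no output)
```

View pics/a8.png

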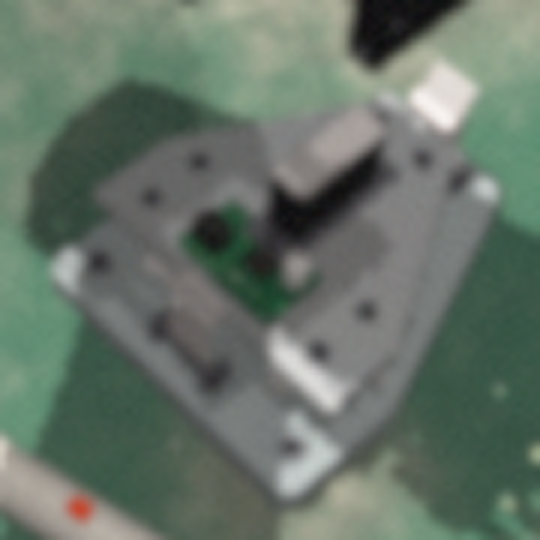

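View pics/b8.png

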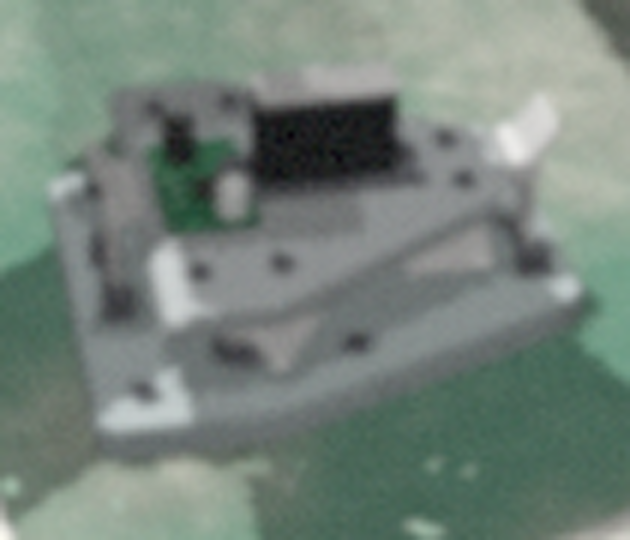

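View pics/c8.png

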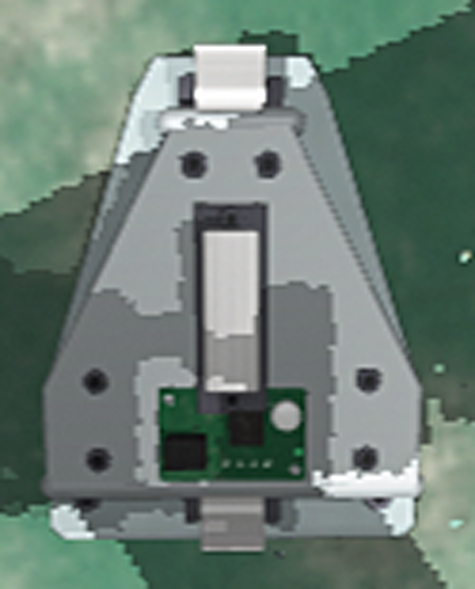

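```bash
python3 - <<'E'
from h import *
def tri(a,b):
    o1,d1=ray("scene",*a);o2,d2=ray("side",*b)
    t=np.linalg.lstsq(np.c_[d1,-d2],o2-o1,rcond=None)[0]
    p,q=o1+d1*t[0],o2+d2*t[1];return ((p+q)/2),np.linalg.norm(p-q).round(1)
sc=lambda u,v:(325+u/6,225+v/6); sd=lambda u,v:(280+u/6,210+v/6)
L=[]
for n,a,b in [("tip R",(422,158),(463,179)),("Lrear",(152,197),(153,104)),("Lfront",(200,161),(232,100)),("Rfront",(367,312),(282,262)),("Rrear",(320,351),(200,271))]:
    p,e=tri(sc(*a),sd(*b));L.append(p);print(n,p.round(1),e)
L=np.array(L);A=np.c_[L[:,:2]-L[:,:2].mean(0),np.ones(5)];s=np.linalg.lstsq(A,L[:,2],rcond=None)[0];print("slope",s)
for n,a,b in [("grip top far",(365,115),(395,78)),("grip top near",(290,180),(252,85))]:
    p,e=tri(sc(*a),sd(*b));print(n,p.round(1),e)
T=np.load("T8.npy")
f=lambda u,v,z:onplane("wrist",260+u/3.8,30+v/3.8,z,T)
g=[f(u,v,76) for u,v in [(203,231),(258,231),(266,392),(203,392)]]
c=sum(g)/4; ax=(g[0]+g[1]-g[2]-g[3])/2; y=np.arctan2(ax[1],ax[0]);print("grip",c.round(1),np.linalg.norm(ax),np.degrees(y))
sL,sR=f(95,420,44),f(369,420,44);tipm=(f(193,164,44)+f(268,164,44))/2
ax=tipm-(sL+sR)/2;print("screw yaw",np.degrees(np.arctan2(ax[1],ax[0])), "seat-based origin from grip",c-5*np.array([np.cos(y),np.sin(y),0]))
E
```

```text
tip R [474.1 -96.9  47.1] 1.0
Lrear [403.1 -38.5  48.9] 1.7
Lfront [425.9 -41.1  47.1] 2.0
Rfront [ 414.1 -116.5   47.1] 1.6
Rrear [ 392.8 -113.4   47.2] 1.1
slope [-8.99471183e-03  1.20972067e-02  4.74645345e+01]
grip top far [459.2 -81.   73.1] 1.2
grip top near [419.  -79.4  78.5] 0.0
grip [439.8 -77.1  76. ] 39.16952256777587 -7.271711497909495
screw yaw -8.414261319156202 seat-based origin from grip [434.85120538 -76.48533342  76.        ]
```

The checks agree:
- **Height:** the press met the grip top at 76.4 mm, against 76 mm when home.
- **Tilt:** screws triangulated from the two fixed cameras give about 0.015 rad.
- **Plan position:** the origin is within about 1 mm of the mount's, with yaw -7.3° to -8.4° against the mount's -8.7°.
- **Clips:** both lips are over the plate's ends.

The arm is clear, so I'm handing in.

```bash
python3 -c "
from cell import arm;print(arm.hand_in())"
```

```text
the job is handed in; nothing more can be done
None
```

I seated the triangular plate on the mount's three balls with both clips over its ends, then let go and handed in at about 13.7 s of the 42 s allowed. I gripped it by its upright grip and lowered it to within about 1 mm of home. I then released it and pressed the grip top with shut fingers, up to 14 N.

**Last checks**
- **Height:** the press met the grip top at about 76.4 mm; home is 76 mm.
- **Plan position:** the plate origin is about 0.6 mm from the mount origin in the wrist view.
- **Heading:** it reads -7.3° from the grip and -8.4° from the screws, against the mount's -8.7°. Both are within the limit.
- **Level:** tilt is about 0.015 rad from the screws triangulated in the two fixed cameras; the limit is 0.05 rad.
- **Clips and arm:** both clip lips show over the plate ends, and the arm was clear of everything when I handed in.
- **Square plate:** I did not touch it, but I took no final measurement of its position.

**Disagreements**
- **Sideways offset:** the fixed cameras read about 5 mm lower in y than the wrist camera. The grasp agreed with the wrist camera, so I used its values.
- **Plate height:** the fixed cameras put the plate's sheet top at 47.5 mm, against 44.3 mm expected. They also read the balls up to about 2.7 mm high, so I relied on the press contact for height.
- **Grip-top ends:** the fixed cameras gave 73 mm and 78.5 mm for its two ends, which would mean a clear tilt. Those blurred corners are hard to place, so I relied on the five screws instead.

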